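Open the battery bay of a display light plinth

ROBOT

A 7-joint arm with a two-finger parallel gripper is mounted at the origin on the work surface. World frame = base frame: x ahead of the robot, y to its left, z up, the work surface at z = 0. Lengths are in m, angles in rad, forces in N, time in s.
With the tool pointing down it reaches from about 0.425 to 1.025 m from the base axis. Payload 9.4 kg.
Tool frame: the origin (TCP) lies at the very end of the fingers, on their centre line; the grasp point (between the pads) lies 19 mm behind it (arm.grip_depth is the distance from the TCP to the grasp point, in m); z points along the fingers, y is the direction in which the jaws open and shut (so a half turn about z gives the same grasp; the last joint's range is limited). The gripper opens to 93 mm and grips with 3 to 60 N. Pads are 15 mm wide; open, the fingers measure 128 mm over their backs; the gripper's body (75 mm by 188 mm) begins 65 mm behind the grasp point.
Start: joints at [1.207, 0.599, -0.003, 1.599, 0.002, 0.943, -0.08], TCP at [0.205, -0.695, 0.187] pointing down, gripper open.
Joint ranges: [-2.57, 2.57], [-0.35, 1.97], [-1.29, 1.29], [0.11, 2.56], [-1.05, 4.19], [0.11, 1.86], [-2.63, 2.63]. Speed limits (rad/s): [2.22, 2.22, 3.01, 3.01, 3.14, 3.14, 3.14].

INTERFACE

Orientations are given as a unit quaternion [x, y, z, w].
In Python, from plant import arm gives the robot as it stands.
- The arm moves only by the tool move_arm, never from a script. Its argument "commands" is a list of rows, each a list of 5 numbers: the finger opening in m, from 0 to 0.093, then the shift along the tool's x, y, z in m, then the turn about the tool's z in rad. In form: [[jaw, dx, dy, dz, twist], ...]. A call has exactly 8 rows; each row shifts and turns the pose as measured when the row begins, along the tool's axes as they then stand; what a row does not reach is not made up. A row lasts 1/8 s, in which the tool goes at most 62.5 mm and 10.7 degrees, less where a joint would pass 70% of its speed; a pose out of reach is approached as far as the arm can. A call with a gripper value outside its range is refused whole. The fingers move at their own pace and stop on an object; "squeeze" is the grip in N (left out, the last holds). Time passes only in rows, so rows that do not move let the fingers close, or fill a call up. It gives the time, the measured TCP pose, the force and the opening at its end, in the units of the state.
- arm.observe(): the state, without advancing time (a new reading comes with each control period).
- arm.grab_frame(name): name is "side" or "top" or "wrist"; returns (picture, depth): 400x640x3 uint8, blue, green, red; 400x640 float32, m along the optical axis (not along the pixel's ray), 0 where there is no reading.
- arm.get_calibration(name): a dict with "mtx" (3x3 intrinsics, pixels), "cam_to_world" (4x4, takes a point from camera to world coordinates). Camera axes: x right, y up, looking along -z (the intrinsics and any distortion apply to the point x, -y, -z); pixel columns grow to the right and rows downward; lengths in m; the calibration is good to about 2 mm. A picture is of the moment at which its call begins: read the wrist's pose just before it. get_calibration takes no time and is no camera call; for the wrist camera it gives the pose at the moment of the call.
- arm.close_job(): hands the job in, once; it reports no verdict.
The state is a dict: "t": time; "joint_pos": joint angles; "joint_vel": joint speeds; "tau": joint torques, N m; "position": TCP position; "tool_rot": TCP orientation; "ft_force": force on the tool from outside, world axes, zero at the start; "torque": the same for the moment, N m; "opening": finger opening in m.
Only numpy, scipy, OpenCV 4.12 (cv2) and the standard library are available. Lean on these libraries where they do the work, as an engineer would, in place of code of your own. Each camera call takes 0.05 s, during which the arm holds its last target.

TASK

The cordless light plinth for the pottery display lies upside down for a battery change. Press the snap tab in with your fingertips and, keeping it pressed, push the released battery cover along its rails without forcing it, until the battery bay lies completely open and the cover rests flat on the underside beyond it, still on the plinth. Touch only: do not lift the cover, and leave the teapot, the cup and the two spare batteries where they stand.

Things in the scene. Friction and masses are not known exactly. Their poses are not given: they have to be found in the camera images.
- light_base: Upside-down light plinth, fixed: slab 275 mm long (x) by 150 mm wide, dark wood sides, grey plastic underside facing up 42 mm above the table, 4 mm feet at the corners. Origin at table height under the centre of the closed cover; z up, +x is the way the cover slides off. Slab from x -100 to +175 mm, y +-75 mm. Rails: x -42 to +30 mm, outer faces y +-50 mm, 7.5 mm high; lips hold the cover down.
- bay_edge (a point): Middle of the far edge of the battery bay, at the underside's level, 26 mm ahead (+x) of the origin of light_base, same axes. The bay reaches from here back to x = -28 mm, is 66 mm wide and holds four AA cells just below the underside's level. Ahead of this edge the underside is plain and flat for 149 mm. Behind the bay is the tab's well (x -66 to -36 mm).
- snap_tab (a joint): Travel (m) of the spring-loaded snap tab straight down into its well: 0 out (cover locked), 0.010 hard stop. From about 5.5 mm on the cover can slide; 6.5 to 9 mm is comfortable. Needs about 2 N to start, 6 N at 7 mm, 8 N at the stop. It springs back when let go; if the cover has not moved some 5 mm by then, it is locked again.
- tab_top (a point): Middle of the ribbed top of the snap tab, moving with it; axes as light_base. A grey block 24 mm long (x), 26 mm wide; top 16 mm above the underside (58 mm above the table) when out, 6 mm above the underside when fully in. It stands 50 mm behind (-x) the origin of light_base; its front is 2 mm from the closed cover's rear face. Its two side ears, 5 mm high, hold the cover's hooks.
- battery_cover: Loose grey plastic battery cover, about 70 g. Origin at the middle of its underside; closed, it lies 42 mm above light_base's origin with the same axes. Raised body x -36 to +34 mm, 72 mm wide, 20 mm high, ribbed top. Flanges 3 mm thick out to y +-44 mm run under the rail lips and leave them after 66 mm of travel. Two flat hook arms, 5 mm thick, reach back to x -67 mm either side of the tab.
- push_face (a point): Middle of the upright rear face of the cover's raised body, the place to push in +x: 72 mm wide, from 0 to 20 mm above the underside; this point is 10 mm up, 36 mm behind the cover's origin. A newton or two slides the cover and it stays where it is left. The bay is open after 93 mm of travel; about 105 mm is good, beyond 160 mm the cover nears the plinth's end.
- hook_left (a point): Rear end of the cover's hook arm on its +y side, 67 mm behind and 25 mm beside the cover's origin. The bay is open when this and the other hook end lie ahead (+x) of the bay's far edge.
- hook_right (a point): The same on the -y side of the cover.
- teapot: Small brown clay teapot with spout and loop handle, 68 mm high, 72 mm across, about 105 mm from spout to handle, standing on the table beside the plinth. Origin under its middle. Not to be disturbed.
- tea_cup: Dark glazed tea cup, 64 mm across, 42 mm high, on the table beside the plinth. Origin under its middle. Not to be disturbed.
- cell_a: Spare AA battery standing on end on the table beside the plinth, 14.5 mm across, 50 mm high. Origin under its middle. Not to be disturbed.
- cell_b: Second spare AA battery, same as the first.
Things that resemble listed ones, but are neither listed nor needed, are in the scene too. What is shaped like the battery_cover but blue, green or pink is not meant.

How it is judged:
On the way, in this order (a step that is already met when the one before it is completed fails the run):
1. the snap tab is pressed in at least 4 mm with the cover still on its seat (value of joint snap_tab above 0.004 m and x of battery_cover in the frame of light_base below 0.008 m), for 0.05 s.
2. the released cover has been pushed clear of the bay, flat along the underside (x of each of hook_left, hook_right in the frame of light_base above 0.026 m and angle between battery_cover's own z axis and vertical below 0.1 rad), for 0.1 s.
At the end, for the whole second after the job is handed in: The bay is completely uncovered (both hook ends of the cover beyond its far edge), the cover lies still and flat (within 0.06 rad) on the plinth's underside, the snap tab has sprung back out (within 1.5 mm), and teapot, cup and spare batteries stand within 15 mm of where they were (x of each of hook_left, hook_right in the frame of light_base above 0.026 m and height (world z) of battery_cover between 0.039 and 0.046 m and angle between battery_cover's own z axis and vertical below 0.06 rad and linear speed of battery_cover below 0.01 m/s and value of joint snap_tab below 0.0015 m and distance of each of teapot, tea_cup, cell_a, cell_b from where it was at the start of the episode below 0.015 m); the robot touches nothing.
It fails at once if the cover is lifted more than 10 mm (height (world z) of battery_cover above 0.052 m).
It fails at once if the cover is pushed off the plinth or tipped (height (world z) of battery_cover below 0.036 m or angle between battery_cover's own z axis and vertical above 0.3 rad).
It fails at once if the cover is forced with more than 40 N (contact force between the fingers and battery_cover above 40 N).
It fails at once if a bystander is moved more than 15 mm or tipped over (distance of any of teapot, tea_cup, cell_a, cell_b from where it was at the start of the episode above 0.015 m or angle between any of teapot, tea_cup, cell_a, cell_b's own z axis and vertical above 0.4 rad).
It also fails if it takes over 35 s, if anything falls off the work surface, if the arm or the gripper's body presses on something with over 40 N, if the wrist force passes 120 N, or if a joint passes its speed limit or range.

## Working session

There is one attempt and no reset: what is moved stays moved. The work goes in short steps, Python scripts to look and compute and a tool call to move; the robot and the scene stay as the last step left them, time stands still between calls to the robot, and variables do not carry over. Pictures are saved under pics/ and viewed, and the job is handed in when it is done.

Besides the shell and the picture viewer there is one more tool, called after ">>>" as name([rows], argument=value, ...), one row to a line, values as JSON. move_arm: Moves the arm, as the interface text tells. Its arguments: {"type":"object","properties":{"commands":{"type":"array","items":{"type":"array","items":{"type":"number"}}},"squeeze":{"type":"number"}},"required":["commands"]}

```bash
mkdir -p pics; ls; python3 - <<'E'
from plant import arm
import cv2,numpy as np
s=arm.observe();print(s)
for n in("top","side"):
    p,d=arm.grab_frame(n);cv2.imwrite(f"pics/{n}0.png",p);np.save(f"{n}0.npy",d)
    c=arm.get_calibration(n);print(n,c);np.savez(f"{n}cal.npz",m=c["mtx"],T=c["cam_to_world"])
E
```

```text
pics
{'t': 0.0, 'joint_pos': array([ 1.20727132,  0.60013563, -0.0025194 ,  1.6001265 ,  0.00180737,
        0.94288829, -0.07978567]), 'joint_vel': array([ 2.50740202e-04,  1.61776389e-03, -2.53940501e-04, -2.34870068e-03,
       -1.03337295e-03, -3.01440004e-04, -2.34594047e-05]), 'tau': array([-2.86535185e-03, -7.65087461e+01,  1.49664279e+00, -2.52350664e+01,
       -5.25002531e-02,  1.69372890e-02,  1.52775383e-04]), 'position': array([ 0.20491882, -0.69488064,  0.18645397]), 'tool_rot': array([ 9.89729633e-01,  1.42949808e-01, -1.90776172e-04, -7.54256722e-04]), 'ft_force': array([-0.2886081 , -0.24813161, -0.49963315]), 'torque': array([-0.02108261, -0.03753123, -0.0255114 ]), 'opening': 0.092812040701077}
top {'mtx': array([[406.29454719,   0.        , 319.61996866],
       [  0.        , 406.29454719, 192.52697803],
       [  0.        ,   0.        ,   1.        ]]), 'cam_to_world': array([[-0.02635993,  0.98221453, -0.1859026 ,  0.4106017 ],
       [-0.99931515, -0.02106029,  0.03042534,  0.07001269],
       [ 0.02596905,  0.1865773 ,  0.982097  ,  1.02988468],
       [ 0.        ,  0.        ,  0.        ,  1.        ]])}
side {'mtx': array([[379.8487853 ,   0.        , 319.3811722 ],
       [  0.        , 379.8487853 , 189.15427004],
       [  0.        ,   0.        ,   1.        ]]), 'cam_to_world': array([[-0.98462669,  0.10333207, -0.14082886,  0.48154864],
       [-0.17286297, -0.46071743,  0.87055031,  0.74297721],
       [ 0.02507345,  0.88151117,  0.47149696,  0.45971491],
       [ 0.        ,  0.        ,  0.        ,  1.        ]])}
```

View pics/top0.png

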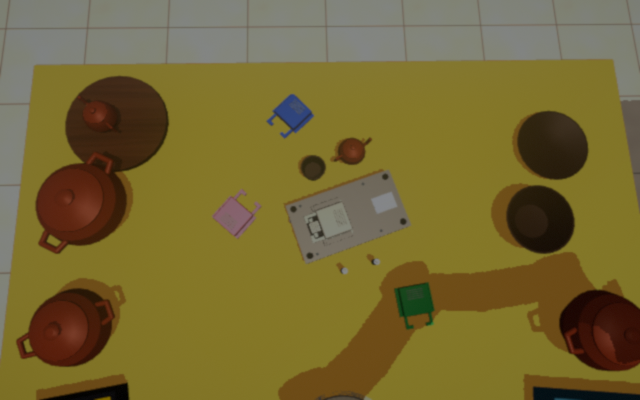

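View pics/side0.png

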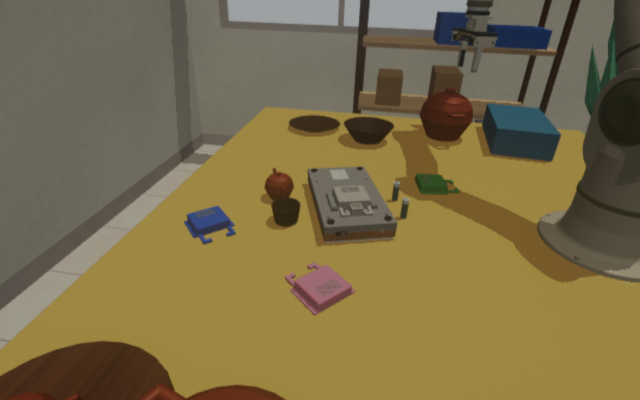

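The top view shows the grey plinth at about (347,216) with the grey cover at (333,221) and the tab at (315,228). The blue (292,113), pink (234,216) and green (415,298) covers on the table are decoys. Next I'll enlarge the crop and measure the pose.

```bash
cat > h.py <<'E'
import numpy as np,cv2
def cloud(d,m,T):
    v,u=np.mgrid[0:d.shape[0],0:d.shape[1]]
    x=(u-m[0,2])/m[0,0]*d; y=(v-m[1,2])/m[1,1]*d
    P=np.stack([x,-y,-d,np.ones_like(d)],-1)@T.T
    return P[...,:3]
def proj(p,m,T):
    q=np.linalg.inv(T)@np.append(p,1); return m[0,0]*q[0]/-q[2]+m[0,2], m[1,1]*-q[1]/-q[2]+m[1,2]
E
python3 - <<'E'
from h import *
c=np.load("topcal.npz");d=np.load("top0.npy");im=cv2.imread("pics/top0.png")
P=cloud(d,c["m"],c["T"])
print("table z",np.median(P[300:330,200:260,2]))
M=np.zeros(d.shape,bool);M[160:270,275:415]=1
top=M&(P[...,2]>.030)&(P[...,2]<.075)
n,l,st,_=cv2.connectedComponentsWithStats(top.astype(np.uint8));k=1+np.argmax(st[1:,4]);top=l==k
pts=P[top][:,:2].astype(np.float32)
r=cv2.minAreaRect(pts);print(r)
print("z hist",np.histogram(P[top][:,2],bins=np.arange(.03,.076,.003)))
crop=cv2.resize(im[160:280,270:420],None,fx=5,fy=5,interpolation=cv2.INTER_CUBIC);crop=cv2.convertScaleAbs(crop,alpha=1.6);cv2.imwrite("pics/crop0.png",crop)
E
```

```text
table z -0.0002009228302536359
((0.53999924659729, -0.0285617858171463), (0.15114106237888336, 0.2760087251663208), 18.67066192626953)
z hist (array([   6,   12,  477, 2798, 1816,  345,  209,   34,   51,  252,  517,
        147,    5,    0,    0]), array([0.03 , 0.033, 0.036, 0.039, 0.042, 0.045, 0.048, 0.051, 0.054,
       0.057, 0.06 , 0.063, 0.066, 0.069, 0.072, 0.075]))
```

View pics/crop0.png

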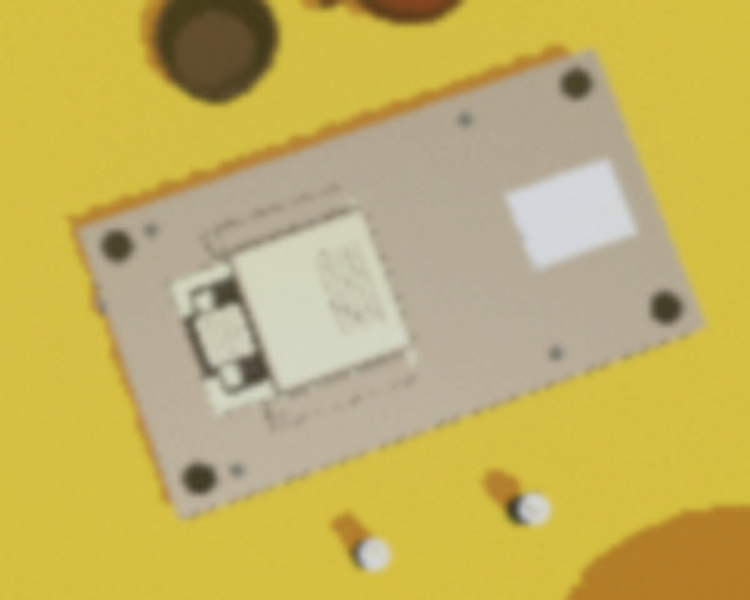

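The crop confirms the target. The cover is light grey and closed between its rails at crop (322,300). The ribbed tab at (223,335) sits between its hooks, and the label end at (570,213) is +x. I'll refine the pose and cross-check it with an overlay from both cameras.

```bash
python3 - <<'E'
from h import *
a=np.deg2rad(18.67-90);ex=np.array([np.cos(a),np.sin(a)]);ey=np.array([-ex[1],ex[0]])
o=np.array([.54,-.02856])-.0375*ex;print("o",o,"tab",o-.05*ex)
def w(x,y,z): return np.append(o+x*ex+y*ey,z)
for n in("top","side"):
    c=np.load(n+"cal.npz");d=np.load(n+"0.npy");P=cloud(d,c["m"],c["T"])
    L=np.stack([(P[...,:2]-o)@ex,(P[...,:2]-o)@ey,P[...,2]],-1)
    s=(abs(L[...,0])<.08)&(abs(L[...,1])<.06)
    cv=s&(L[...,2]>.0585)&(L[...,0]>-.042); q=L[cv]
    r=cv2.minAreaRect(q[:,:2].astype(np.float32));print(n,"cover top",r,np.median(q[:,2]), q[:,:2].mean(0))
    tb=s&(L[...,2]>.053)&(L[...,0]<-.042)&(abs(L[...,1])<.018);print("tab",tb.sum(),np.median(L[tb],0),L[tb].min(0),L[tb].max(0))
    sl=(L[...,2]>.036)&(L[...,2]<.047)&(L[...,0]>-.12)&(L[...,0]<.2)&(abs(L[...,1])<.09)
    r=cv2.minAreaRect(L[sl][:,:2].astype(np.float32));print("slab",r,np.median(L[sl][:,2]))
    im=cv2.imread(f"pics/{n}0.png");K=5
    u0,v0=proj(w(.03,0,.05),c["m"],c["T"]);u0=int(u0)-75;v0=int(v0)-60
    crop=cv2.convertScaleAbs(cv2.resize(im[v0:v0+120,u0:u0+150],None,fx=K,fy=K,interpolation=cv2.INTER_CUBIC),alpha=1.5)
    for pts,col in(([(-.1,-.075,.042),(.175,-.075,.042),(.175,.075,.042),(-.1,.075,.042)],(0,0,255)),([(-.036,-.036,.062),(.034,-.036,.062),(.034,.036,.062),(-.036,.036,.062)],(255,0,0)),([(-.062,-.013,.058),(-.038,-.013,.058),(-.038,.013,.058),(-.062,.013,.058)],(0,160,0))):
        pp=np.array([[(a+.5)*K for a in np.subtract(proj(w(*p),c["m"],c["T"]),(u0,v0))] for p in pts]).astype(np.int32)
        cv2.polylines(crop,[pp],True,col,1)
    cv2.imwrite(f"pics/ov_{n}.png",crop)
    # bystanders
    if n=="top":
        for nm,(u,v) in dict(pot=(351,150),cup=(313,168),a=(344,269),b=(376,260)).items(): print(nm,L[v,u])
E
cd pics; python3 -c "
import cv2,numpy as np
cv2.imwrite('ov.png',cv2.resize(np.vstack([cv2.imread('ov_top.png'),cv2.imread('ov_side.png')]),(600,960))[:,:]) "
```

```text
o [0.52799561 0.00696668] tab [0.51198976 0.05433558]
top cover top ((-0.0037038996815681458, -1.3317912817001343e-05), (0.071573406457901, 0.07510747015476227), 89.33743286132812) 0.06148589735825377 [-0.0017193 -0.0001504]
tab 93 [-0.05243593 -0.00026603  0.05778145] [-0.06227692 -0.01295876  0.05388123] [-0.04229416  0.01327384  0.06348555]
slab ((0.037720754742622375, -6.149709224700928e-05), (0.15021292865276337, 0.27592161297798157), 89.7711181640625) 0.041454878017381014
pot [0.10025709 0.14753151 0.06067566]
cup [0.00108067 0.14932954 0.00490799]
a [-0.01832767 -0.11828512  0.04805228]
b [ 0.06148267 -0.1250202   0.04652636]
side cover top ((-5.099549889564514e-05, 0.0019762106239795685), (0.07245591282844543, 0.07107436656951904), 0.14501535892486572) 0.06053257502004997 [-0.00299866  0.00283528]
tab 75 [-0.05441115  0.00297853  0.05611355] [-0.06155863 -0.01069737  0.05308396] [-0.04288973  0.01540394  0.05905862]
slab ((0.03861285746097565, 0.0015836358070373535), (0.15131375193595886, 0.2805890142917633), 89.94328308105469) 0.04061966328831643
```

View pics/ov_top.png

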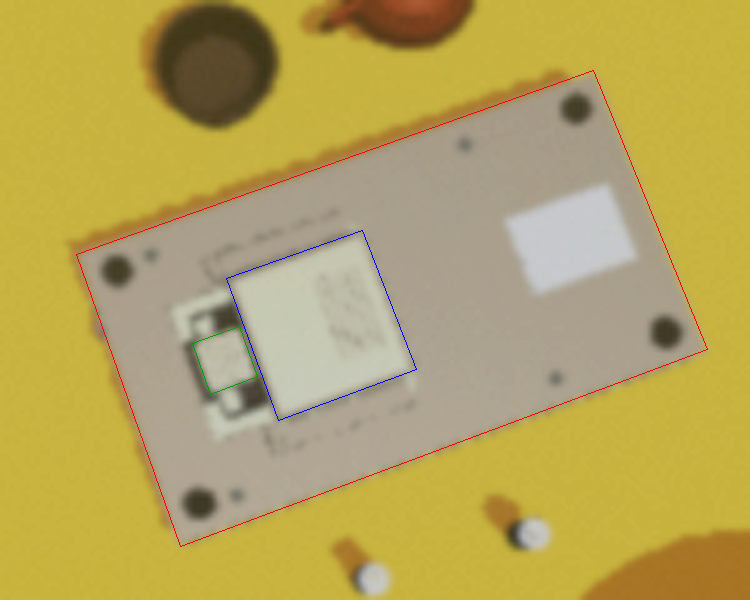

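View pics/ov_side.png

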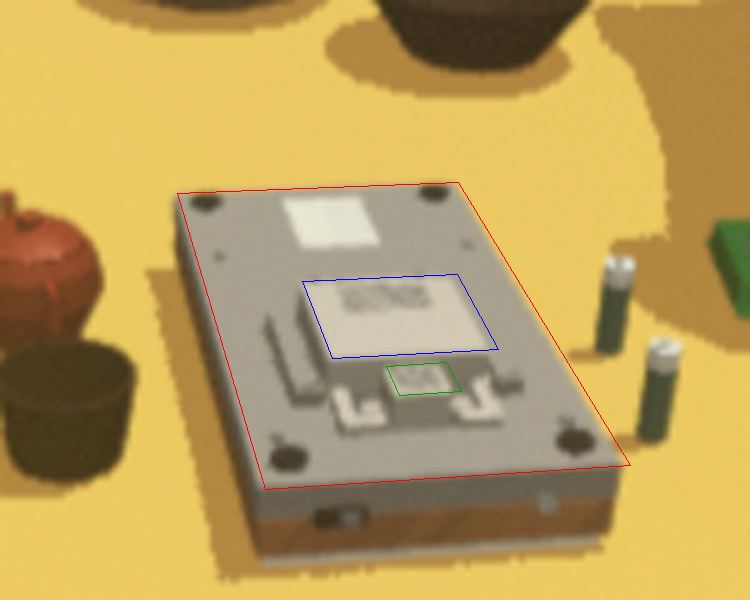

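```bash
cat >> h.py <<'E'
A=np.deg2rad(18.6-90);EX=np.array([np.cos(A),np.sin(A)]);EY=np.array([-EX[1],EX[0]])
O=np.array([.54,-.02856])-.0375*EX+.0008*EY
from scipy.spatial.transform import Rotation as R
def rel(s):
    "tcp in base frame, tool-y yaw error rad, tilt"
    p=s["position"];M=R.from_quat(s["tool_rot"]).as_matrix();l=np.array([(p[:2]-O)@EX,(p[:2]-O)@EY,p[2]])
    ty=M[:2,1]; yaw=np.arctan2(ty@EX*-1,ty@EY)   # ty = cos*EY - sin*EX
    return l,yaw,M
def tool(s,dl):
    "shift in base frame -> tool axes"
    return rel(s)[2].T@np.array([*(dl[0]*EX+dl[1]*EY),dl[2]])
E
python3 - <<'E'
from h import *
p0=np.array([.2049,-.6949]);g=O-.048*EX
t0=np.arctan2(p0[1],p0[0]);t1=np.arctan2(g[1],g[0]);r0,r1=np.hypot(*p0),np.hypot(*g)
y0=np.deg2rad(-73.57);y1=np.deg2rad(18.6);N=16
print(g,np.rad2deg([t0,t1]),r0,r1)
u=np.linspace(0,1,N+1);r=r0+(r1-r0)*np.minimum(1,u*1.2);
t=t0+(t1-t0)*u;y=y0+(y1-y0)*u
P=np.c_[r*np.cos(t),r*np.sin(t)]
for i in range(N):
    d=P[i+1]-P[i];ty=np.array([np.cos(y[i]),np.sin(y[i])]);tx=np.array([-ty[1],ty[0]])
    print(np.round([d@tx,d@ty,-(y[i+1]-y[i]),np.hypot(*d)],3))
E
```

```text
[0.51348719 0.05272937] [-73.57118481   5.86308185] 0.7244791370357051 0.5161874507104938
[ 0.061 -0.018 -0.101  0.064]
[ 0.06  -0.017 -0.101  0.063]
[ 0.059 -0.017 -0.101  0.061]
[ 0.058 -0.016 -0.101  0.06 ]
[ 0.057 -0.015 -0.101  0.059]
[ 0.056 -0.014 -0.101  0.057]
[ 0.055 -0.013 -0.101  0.056]
[ 0.053 -0.013 -0.101  0.055]
[ 0.052 -0.012 -0.101  0.054]
[ 0.051 -0.011 -0.101  0.052]
[ 0.05  -0.011 -0.101  0.051]
[ 0.049 -0.01  -0.101  0.05 ]
[ 0.047 -0.01  -0.101  0.048]
[ 0.045  0.001 -0.101  0.045]
[ 0.044  0.007 -0.101  0.045]
[ 0.044  0.007 -0.101  0.045]
```

>>> move_arm([
  [0, 0.06, -0.018, 0, -0.1],
  [0, 0.06, -0.017, 0, -0.1],
  [0, 0.059, -0.017, 0, -0.1],
  [0, 0.058, -0.016, 0, -0.1],
  [0, 0.057, -0.015, 0, -0.1],
  [0, 0.056, -0.014, 0, -0.1],
  [0, 0.055, -0.013, 0, -0.1],
  [0, 0.053, -0.013, 0, -0.1],
], squeeze=20)

```text
t: 1.1
position: [0.4988, -0.3263, 0.1826]
tool_rot: [0.851, 0.524, -0.001, -0.002]
ft_force: [1.4, -0.3, 0.4]
opening: 0.0177
```

```bash
python3 - <<'E'
from h import *
from plant import arm
s=arm.observe();l,y,M=rel(s);print(s["t"],s["position"],l,y,s["opening"],tool(s,np.array([-.048,0,l[2]])-l),s["joint_pos"])
E
```

```text
1.1 [ 0.49877735 -0.32626813  0.18255759] [ 0.30651001 -0.13482631  0.18255759] -0.791520864638951 0.0176563092895557 [ 0.34505517 -0.15745357  0.00088567] [ 0.65993906  0.46231684 -0.25064171  1.89271396  0.15267024  0.80986237
 -0.13846348]
```

>>> move_arm([
  [0, 0.044, -0.02, 0.005, -0.1],
  [0, 0.046, -0.016, 0.005, -0.1],
  [0, 0.047, -0.011, 0.005, -0.1],
  [0, 0.048, -0.006, 0.005, -0.1],
  [0, 0.048, -0.002, 0.005, -0.1],
  [0, 0.048, 0.003, 0.005, -0.1],
  [0, 0.047, 0.008, 0.005, -0.1],
  [0, 0.046, 0.012, 0.005, -0.1],
])

```text
t: 2.1
position: [0.5063, 0.0721, 0.1419]
tool_rot: [0.568, 0.823, 0.0, -0.002]
ft_force: [1.1, -0.1, -0.4]
opening: 0.0005
```

```bash
python3 - <<'E'
from h import *
from plant import arm
s=arm.observe();l,y,M=rel(s);print(s["t"],s["position"],l,y,M[:,2],s["opening"],tool(s,np.array([-.048,0,l[2]])-l),s["joint_pos"])
E
```

```text
2.1 [0.50631856 0.07210184 0.14187305] [-0.06864713 -0.00061518  0.14187305] 0.03680752820582527 [-0.00381506  0.00307309 -0.999988  ] 0.0004622670394888012 [-2.06555963e-02 -1.45037185e-04 -8.68821346e-05] [ 0.10980042  0.44899644 -0.49138574  2.10488518  0.33149955  0.66461037
 -0.24313278]
```

>>> move_arm([
  [0, -0.012, 0, 0.01, 0.02],
  [0, -0.008, 0, 0.015, 0.017],
  [0, 0, 0, 0.015, 0],
  [0, 0, 0, 0.015, 0],
  [0, 0, 0, 0.01, 0],
  [0, 0, 0, 0, 0],
  [0, 0, 0, 0, 0],
  [0, 0, 0, 0, 0],
])

```text
t: 3.1
position: [0.5125, 0.0536, 0.0719]
tool_rot: [0.584, 0.812, -0.0, -0.003]
ft_force: [1.0, -0.6, 0.2]
opening: 0.0005
```

```bash
python3 - <<'E'
from h import *
from plant import arm
s=arm.observe();l,y,M=rel(s);print(s["t"],s["position"],l,y,M[:,2],s["ft_force"],s["opening"],tool(s,np.array([-.048,0,l[2]])-l))
for n in ("side","wrist"):
    p,d=arm.grab_frame(n)
    cv2.imwrite(f"pics/{n}1.png",cv2.convertScaleAbs(p,alpha=1.4) if n=="wrist" else cv2.resize(p[130:250,270:430],None,fx=5,fy=5))
E
```

```text
3.1 [0.51246642 0.05356364 0.07188997] [-0.04911629 -0.00070136  0.07188997] -0.0005123897796962396 [-0.00583358  0.0033666  -0.99997732] [ 1.00231007 -0.59354235  0.23375032] 0.0005207523957469838 [-1.11589629e-03  7.01920850e-04 -8.76343267e-06]
```

View pics/side1.png

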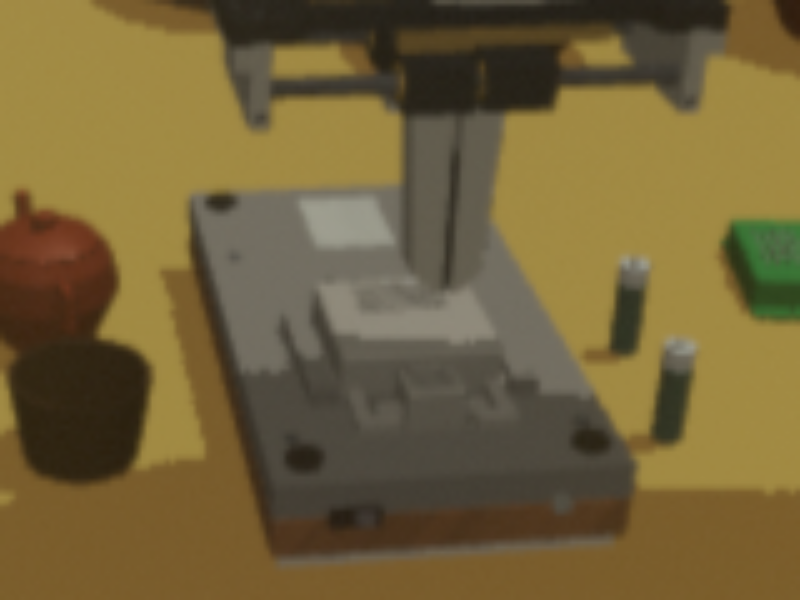

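View pics/wrist1.png

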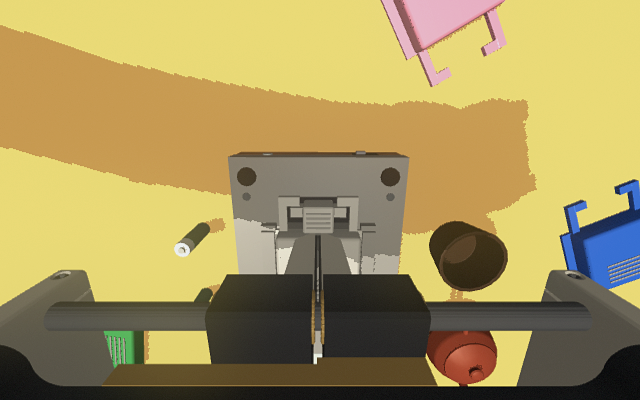

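The side view shows the fingertips at crop (445,290), over the cover rather than the tab at (432,380). That disagrees with the measured TCP, so I'll check by projection before going down.

```bash
python3 - <<'E'
from h import *
from plant import arm
s=arm.observe();print(s["t"],s["position"],s["joint_pos"])
for n in("side","wrist","top"):
    c=arm.get_calibration(n)
    u,v=proj(s["position"],c["mtx"],c["cam_to_world"]); print(n,u,v,"crop",(u-270)*5,(v-130)*5)
    u,v=proj(np.append(O-.05*EX,.058),c["mtx"],c["cam_to_world"]);print("  tab",u,v,"crop",(u-270)*5,(v-130)*5)
    u,v=proj(np.append(s["position"][:2],.058),c["mtx"],c["cam_to_world"]);print("  below tcp",u,v)
    p,d=arm.grab_frame(n); np.save(f"{n}2.npy",d);np.savez(f"{n}2cal.npz",m=c["mtx"],T=c["cam_to_world"]);cv2.imwrite(f"pics/{n}2.png",p)
    P=cloud(d,c["mtx"],c["cam_to_world"])
    L=np.stack([(P[...,:2]-O)@EX,(P[...,:2]-O)@EY,P[...,2]],-1)
    f=(d>0)&(abs(L[...,0])<.1)&(abs(L[...,1])<.03)&(L[...,2]>.067)&(L[...,2]<.11)
    print("  fingers",f.sum(),L[f].min(0) if f.any() else 0,L[f].max(0) if f.any() else 0)
    f2=f&(L[...,2]<.08)
    if f2.any(): print("  low", np.median(L[f2],0),L[f2].min(0),L[f2].max(0))
    t=(d>0)&(abs(L[...,1])<.012)&(abs(L[...,0]+.05)<.011)&(L[...,2]>.05)&(L[...,2]<.067)
    if t.any():print("  tabz",t.sum(),np.median(L[t],0))
E
```

```text
3.2 [0.5125303  0.05354248 0.07196278] [ 0.07275254  0.55307021 -0.40124098  2.15564554  0.4216584   0.51190802
 -0.32335118]
side 357.468622275911 199.27159813302308 crop 437.343111379555 346.3579906651154
  tab 356.78781203780056 205.31740278676753 crop 433.9390601890028 376.5870139338376
  below tcp 356.9853116448082 205.07631695678853
  fingers 33 [-0.0585923  -0.00901084  0.10098412] [-0.05388207  0.01106584  0.10993063]
  tabz 81 [-0.0545104  -0.00045563  0.05628711]
wrist 319.6117469180617 227.06717581731854 crop 248.05873459030863 485.33587908659274
  tab 320.35635254689174 219.40028156324252 crop 251.7817627344587 447.0014078162126
  below tcp 319.5713215072851 220.4428489416909
  fingers 104 [-0.05915201 -0.01201545  0.10362418] [-0.05654809  0.00906858  0.10995102]
  tabz 709 [-0.05082603 -0.00111801  0.05903722]
top 314.9214878467391 225.64242261209483 crop 224.60743923369563 478.21211306047417
  tab 314.3817666114764 226.14084340433908 crop 221.90883305738197 480.7042170216954
  below tcp 314.8363762979443 226.262944139283
  fingers 0 0 0
```

```bash
python3 - <<'E'
from h import *
ims=[]
for n,(u0,v0,w,h) in dict(side=(320,140,80,80),wrist=(270,180,100,100)).items():
    im=cv2.imread(f"pics/{n}2.png");d=np.load(f"{n}2.npy");c=np.load(f"{n}2cal.npz")
    P=cloud(d,c["m"],c["T"]);L=np.stack([(P[...,:2]-O)@EX,(P[...,:2]-O)@EY,P[...,2]],-1)
    ims.append(cv2.resize(cv2.convertScaleAbs(im[v0:v0+h,u0:u0+w],alpha=1.5),(400,400),interpolation=cv2.INTER_NEAREST))
    u={"side":357,"wrist":312}[n]
    for v in (range(165,212,2) if n=="side" else range(205,275,3)): print(n,v,d[v,u].round(3),(L[v,u]*1000).round(1))
cv2.imwrite("pics/zoom2.png",np.hstack(ims))
E
```

```text
side 165 0.742 [-56.    8.  153.4]
side 167 0.744 [-55.7   7.6 149. ]
side 169 0.746 [-56.3   7.5 144.9]
side 171 0.745 [-58.7   7.8 141.7]
side 173 0.749 [-56.8   7.  136.5]
side 175 0.753 [-55.6   6.3 131.4]
side 177 0.754 [-55.9   6.1 127.1]
side 179 0.757 [-55.3   5.6 122.4]
side 181 0.757 [-57.4   5.8 119. ]
side 183 0.761 [-56.1   5.1 113.8]
side 185 0.764 [-54.8   4.4 108.6]
side 187 0.764 [-57.1   4.7 105.2]
side 189 0.852 [ 16.  -16.3  60.6]
side 191 0.84 [  4.1 -13.3  62.1]
side 193 0.836 [ -1.2 -12.1  60. ]
side 195 0.828 [-10.1 -10.   60. ]
side 197 0.821 [-18.1  -8.1  59.6]
side 199 0.81 [-29.9  -5.1  61.5]
side 201 0.807 [-33.8  -4.3  58.8]
side 203 0.805 [-37.8  -3.5  56.3]
side 205 0.798 [-45.6  -1.7  56.1]
side 207 0.789 [-54.8   0.6  56.8]
side 209 0.784 [-61.6   2.2  56.2]
side 211 0.79 [-58.1   0.9  49.1]
wrist 205 0.228 [-61.2  -6.9  54.1]
wrist 208 0.224 [-60.3  -6.8  59.1]
wrist 211 0.224 [-57.9  -6.8  59.5]
wrist 214 0.225 [-55.3  -6.8  59.4]
wrist 217 0.227 [-52.1  -6.9  58. ]
wrist 220 0.227 [-49.8  -6.9  58.8]
wrist 223 0.228 [-47.2  -6.9  59. ]
wrist 226 0.229 [-44.4  -6.9  58.7]
wrist 229 0.23 [-41.6  -7.   58.5]
wrist 232 0.23 [-39.1  -7.   59. ]
wrist 235 0.178 [-58.5  -5.7 107.3]
wrist 238 0.174 [-58.7  -5.5 112.2]
wrist 241 0.169 [-58.7  -5.4 116.4]
wrist 244 0.166 [-58.3  -5.4 119.7]
wrist 247 0.162 [-58.5  -5.3 124.2]
wrist 250 0.159 [-58.5  -5.2 127.8]
wrist 253 0.155 [-58.7  -5.1 131.7]
wrist 256 0.152 [-58.4  -5.  134.6]
wrist 259 0.148 [-58.7  -4.9 138.5]
wrist 262 0.145 [-58.7  -4.8 141.7]
wrist 265 0.143 [-58.3  -4.8 144. ]
wrist 268 0.14 [-58.7  -4.7 147.5]
wrist 271 0.137 [-58.6  -4.6 150.1]
wrist 274 0.087 [-85.   -3.4 194.4]
```

View pics/zoom2.png

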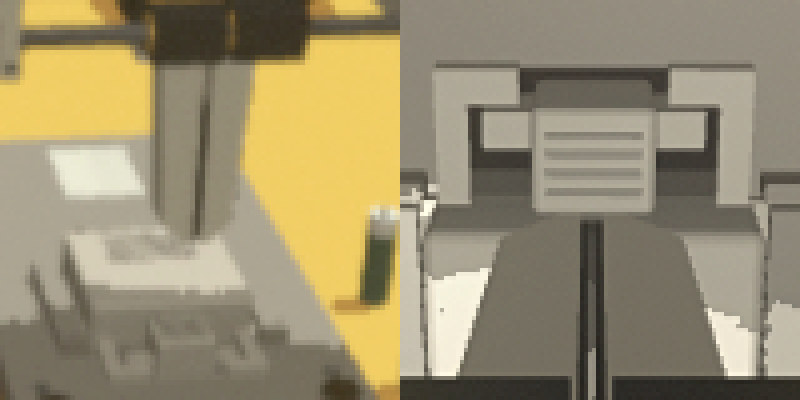

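View pics/top2.png

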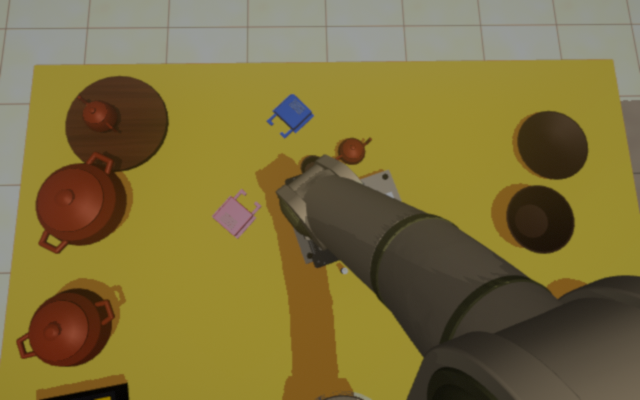

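Both cameras put the visible finger end at z ≈ 0.103, about 31 mm above the reported TCP, while x and y agree. So I won't trust either height. I'll go down in small steps and let the contact force show where the tab really is.

>>> move_arm([
  [0, -0.001, 0, 0.004, 0],
  [0, 0, 0, 0.004, 0],
  [0, 0, 0, 0.003, 0],
  [0, 0, 0, 0.002, 0],
  [0, 0, 0, 0.001, 0],
  [0, 0, 0, 0, 0],
  [0, 0, 0, 0, 0],
  [0, 0, 0, 0, 0],
])

```text
t: 4.35
position: [0.5127, 0.0525, 0.0568]
tool_rot: [0.584, 0.812, -0.0, -0.003]
ft_force: [0.1, -0.1, 0.2]
opening: 0.0006
```

```bash
cat > chk.py <<'E'
from h import *
from plant import arm
import sys
tag=sys.argv[1]
s=arm.observe();l,y,M=rel(s);print(s["t"],"base",(l*1000).round(1),"yaw",round(y,4),"F base", (s["ft_force"][:2]@EX).round(2),(s["ft_force"][:2]@EY).round(2),s["ft_force"][2].round(2),"joints",s["joint_pos"].round(2))
ims=[]
for n,(u0,v0,w,h) in dict(side=(310,130,100,100),wrist=(270,180,100,100)).items():
    c=arm.get_calibration(n);im,d=arm.grab_frame(n)
    P=cloud(d,c["mtx"],c["cam_to_world"]);L=np.stack([(P[...,:2]-O)@EX,(P[...,:2]-O)@EY,P[...,2]],-1)
    f=(d>0)&(abs(L[...,0]-l[0])<.012)&(abs(L[...,1]-l[1])<.02)&(L[...,2]>.066)
    if f.any(): print(n,"finger low z",np.sort(L[f][:,2])[:5].mean().round(4))
    if n=="wrist":
        t=(d>0)&(abs(L[...,1])<.012)&(L[...,0]>-.061)&(L[...,0]<-.05)&(L[...,2]>.046)&(L[...,2]<.067)
        if t.any():print(" tab",t.sum(),(np.median(L[t],0)*1000).round(1))
    ims.append(cv2.resize(cv2.convertScaleAbs(im[v0:v0+h,u0:u0+w],alpha=1.5),(400,400),interpolation=cv2.INTER_NEAREST))
cv2.imwrite(f"pics/{tag}.png",np.hstack(ims))
E
python3 chk.py z3
```

```text
4.35 base [-48.1  -0.8  56.8] yaw -0.0006 F base 0.11 0.11 0.25 joints [ 0.06  0.58 -0.38  2.17  0.44  0.48 -0.34]
side finger low z 0.088
wrist finger low z 0.0886
 tab 434 [-56.1  -0.5  59. ]
```

View pics/z3.png

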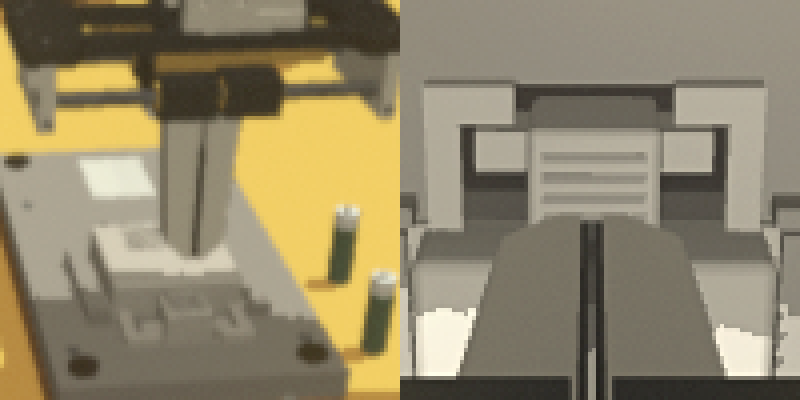

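There's no force at TCP z 0.0568, and both cameras show the tips at 0.088. So the true tip is about 31 mm above the reported TCP. I'll continue down in stages, still watching force and images.

>>> move_arm([
  [0, 0, 0, 0.006, 0],
  [0, 0, 0, 0.006, 0],
  [0, 0, 0, 0.004, 0],
  [0, 0, 0, 0.002, 0],
  [0, 0, 0, 0, 0],
  [0, 0, 0, 0, 0],
  [0, 0, 0, 0, 0],
  [0, 0, 0, 0, 0],
])

```text
t: 5.45
position: [0.5126, 0.0526, 0.0375]
tool_rot: [0.584, 0.812, -0.0, -0.003]
ft_force: [0.2, 1.1, -0.3]
opening: 0.0005
```

```bash
python3 chk.py z4
```

```text
5.45 base [-48.2  -0.9  37.5] yaw -0.0006 F base -1.01 0.58 -0.33 joints [ 0.03  0.61 -0.35  2.18  0.47  0.43 -0.37]
side finger low z 0.0683
wrist finger low z 0.0696
 tab 427 [-56.8   0.1  58.8]
```

View pics/z4.png

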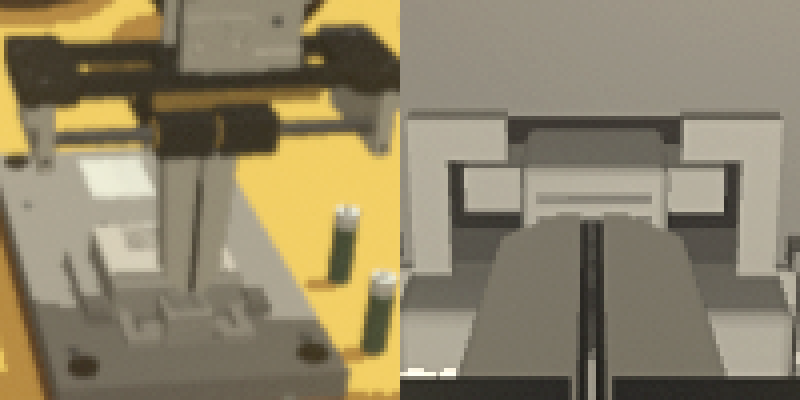

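>>> move_arm([
  [0, 0, 0, 0.004, 0],
  [0, 0, 0, 0.003, 0],
  [0, 0, 0, 0.002, 0],
  [0, 0, 0, 0.002, 0],
  [0, 0, 0, 0.002, 0],
  [0, 0, 0, 0.001, 0],
  [0, 0, 0, 0, 0],
  [0, 0, 0, 0, 0],
])

```text
t: 6.55
position: [0.5126, 0.0527, 0.0229]
tool_rot: [0.584, 0.812, -0.0, -0.003]
ft_force: [-1.5, 0.4, 4.8]
opening: 0.0001
```

```bash
python3 chk.py z5
```

```text
6.55 base [-48.2  -0.9  22.9] yaw -0.0006 F base -0.83 -1.29 4.77 joints [ 0.02  0.63 -0.32  2.19  0.49  0.4  -0.38]
side finger low z 0.0662
wrist finger low z 0.066
 tab 503 [-57.9  -0.7  55.7]
```

View pics/z5.png

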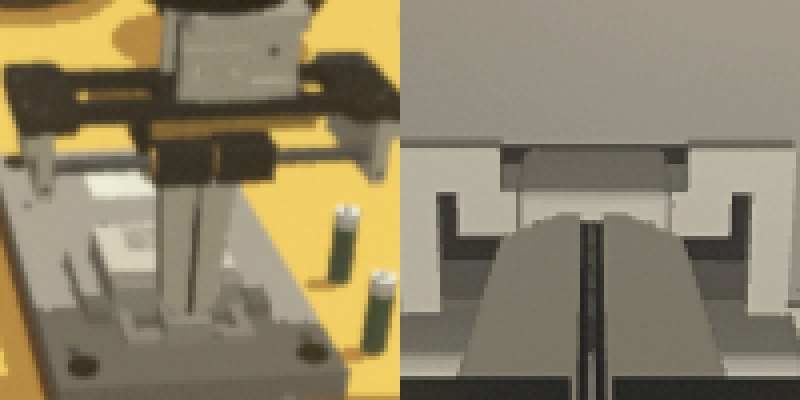

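Contact: about 5 N and the tab is down about 4 mm, which fits the 31 mm offset. I'll press about 3.3 mm more.

>>> move_arm([
  [0, 0, 0, 0.001, 0],
  [0, 0, 0, 0.001, 0],
  [0, 0, 0, 0.001, 0],
  [0, 0, 0, 0.0003, 0],
  [0, 0, 0, 0, 0],
  [0, 0, 0, 0, 0],
  [0, 0, 0, 0, 0],
  [0, 0, 0, 0, 0],
])

```text
t: 7.65
position: [0.5126, 0.0527, 0.0197]
tool_rot: [0.584, 0.812, -0.0, -0.003]
ft_force: [-0.3, 0.9, 5.5]
opening: 0.0004
```

```bash
python3 chk.py z6
```

```text
7.65 base [-48.3  -0.8  19.7] yaw -0.0005 F base -0.92 -0.01 5.47 joints [ 0.01  0.63 -0.32  2.19  0.5   0.39 -0.39]
side finger low z 0.0663
wrist finger low z 0.066
 tab 575 [-57.8  -0.6  55.5]
```

View pics/z6.png

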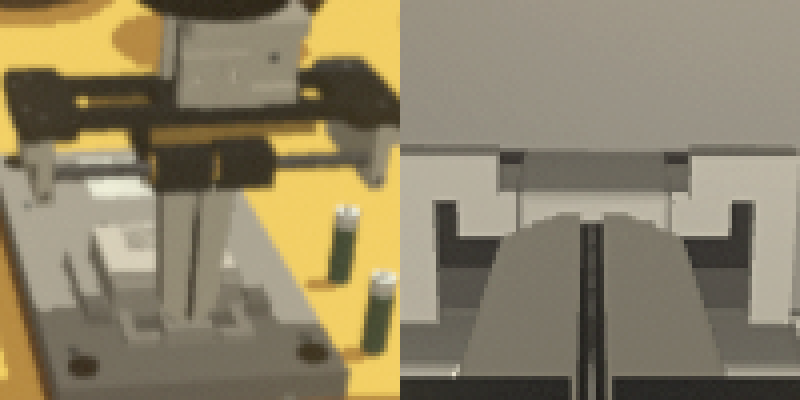

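```bash
python3 - <<'E'
from h import *
from plant import arm
n="wrist";c=arm.get_calibration(n);d=np.mean([arm.grab_frame(n)[1] for _ in range(2)],0)
P=cloud(d,c["mtx"],c["cam_to_world"]);L=np.stack([(P[...,:2]-O)@EX,(P[...,:2]-O)@EY,P[...,2]],-1)
for v in range(216,236,1): print(v,[(L[v,u]*1000).round(1).tolist() for u in (303,310,318,330)])
print("hooks",(np.median(L[222:232,285:293].reshape(-1,3),0)*1000).round(1),(np.median(L[222:232,346:354].reshape(-1,3),0)*1000).round(1))
print(arm.observe()["ft_force"])
E
```

```text
216 [[-66.2, -12.2, 42.9], [-66.3, -7.4, 43.0], [-66.7, -2.0, 44.2], [-66.3, 6.2, 43.2]]
217 [[-65.5, -12.2, 43.0], [-65.7, -7.4, 43.5], [-65.4, -2.0, 42.8], [-99.2, 2.3, 130.9]]
218 [[-61.5, -12.7, 34.5], [-61.5, -7.7, 34.5], [-61.5, -2.0, 34.4], [-61.2, 6.6, 33.8]]
219 [[-61.7, -12.6, 37.0], [-61.1, -7.7, 35.5], [-61.4, -2.0, 36.2], [-61.3, 6.5, 35.9]]
220 [[-61.5, -12.5, 38.3], [-61.4, -7.6, 38.1], [-61.3, -2.0, 37.9], [-61.4, 6.4, 38.0]]
221 [[-61.5, -12.4, 40.1], [-61.7, -7.5, 40.6], [-61.2, -2.0, 39.5], [-61.3, 6.4, 39.7]]
222 [[-61.4, -12.3, 41.8], [-61.3, -7.5, 41.5], [-61.2, -2.0, 41.3], [-61.2, 6.3, 41.4]]
223 [[-61.4, -12.2, 43.6], [-61.2, -7.5, 43.1], [-61.3, -2.0, 43.4], [-61.1, 6.2, 43.0]]
224 [[-61.3, -12.1, 45.1], [-61.6, -7.4, 45.9], [-61.4, -2.0, 45.4], [-61.4, 6.1, 45.4]]
225 [[-61.7, -12.0, 47.9], [-61.4, -7.3, 47.2], [-61.5, -2.0, 47.3], [-61.2, 6.1, 46.7]]
226 [[-61.4, -11.9, 48.8], [-61.2, -7.3, 48.5], [-61.3, -2.0, 48.7], [-61.7, 6.0, 49.5]]
227 [[-60.9, -11.9, 49.4], [-61.4, -7.2, 50.5], [-61.4, -2.0, 50.5], [-61.6, 5.9, 51.1]]
228 [[-60.7, -11.8, 50.6], [-60.8, -7.2, 50.7], [-60.8, -2.0, 50.9], [-61.1, 5.9, 51.5]]
229 [[-60.4, -11.8, 51.5], [-60.3, -7.2, 51.4], [-60.4, -2.0, 51.7], [-60.4, 5.9, 51.6]]
230 [[-59.6, -11.8, 51.4], [-59.6, -7.2, 51.4], [-59.9, -2.0, 52.0], [-59.7, 5.9, 51.6]]
231 [[-59.1, -11.8, 51.9], [-59.2, -7.2, 52.1], [-58.7, -2.0, 50.9], [-59.4, 5.9, 52.5]]
232 [[-58.3, -11.8, 51.6], [-58.5, -7.2, 52.1], [-58.2, -2.0, 51.4], [-58.4, 5.9, 51.9]]
233 [[-57.3, -11.9, 51.1], [-58.1, -7.2, 52.8], [-57.7, -2.0, 52.0], [-57.7, 5.9, 51.9]]
234 [[-57.1, -11.8, 52.2], [-57.9, -7.2, 53.8], [-57.1, -2.0, 52.1], [-56.8, 6.0, 51.5]]
235 [[-56.3, -11.8, 51.9], [-58.1, -7.1, 55.9], [-56.4, -2.0, 52.2], [-57.6, 5.8, 54.8]]
hooks [-60.7 -21.9  47.8] [-60.5  19.3  47.8]
[-1.3431322  -0.6174782   6.37484397]
```

The tab top now reads 51.7 mm raw, or about 50.9 mm after correcting the wrist-camera bias. That is about 7 mm of travel at about 6 N, in the comfortable band and held well over 0.05 s. Now I'll slide +x (tool −x), slowly at first.

>>> move_arm([
  [0, -0.002, 0, 0, 0],
  [0, -0.002, 0, 0, 0],
  [0, -0.002, 0, 0, 0],
  [0, -0.002, 0, 0, 0],
  [0, -0.003, 0, 0, 0],
  [0, -0.003, 0, 0, 0],
  [0, -0.003, 0, 0, 0],
  [0, -0.003, 0, 0, 0],
])

```text
t: 8.85
position: [0.5171, 0.0452, 0.0199]
tool_rot: [0.579, 0.815, 0.005, -0.006]
ft_force: [-3.0, 5.3, 6.5]
opening: 0.0004
```

```bash
python3 chk.py z7
```

```text
8.85 base [-39.7   1.   19.9] yaw 0.0102 F base -5.96 -1.16 6.5 joints [ 0.05  0.64 -0.34  2.18  0.49  0.39 -0.35]
side finger low z 0.0662
wrist finger low z 0.0661
 tab 572 [-55.9  -0.4  51.9]
```

View pics/z7.png

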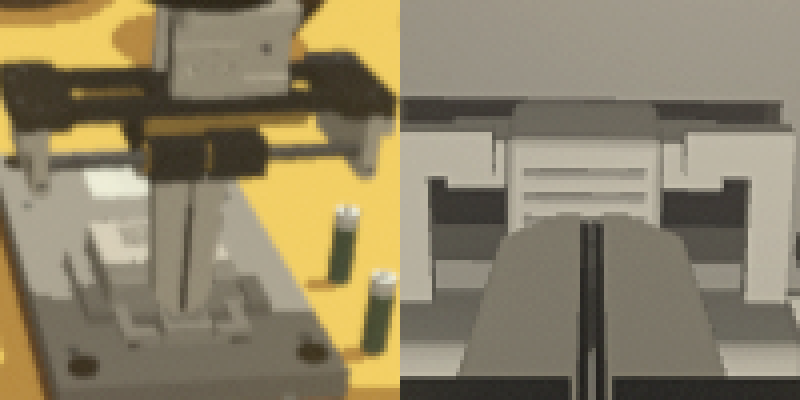

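```bash
cat > hook.py <<'E'
from h import *
from plant import arm
n="wrist";c=arm.get_calibration(n);im,d=arm.grab_frame(n)
P=cloud(d,c["mtx"],c["cam_to_world"]);L=np.stack([(P[...,:2]-O)@EX,(P[...,:2]-O)@EY,P[...,2]],-1)
for sg in(1,-1):
    f=(d>0)&(abs(L[...,2]-.0478)<.0015)&(sg*L[...,1]>.015)&(sg*L[...,1]<.035)&(L[...,0]<.08)
    if f.any():
        q=L[f];print("hook",sg,f.sum(),"rear x",np.percentile(q[:,0],2)*1000,"y range",np.percentile(q[:,1],[2,98])*1000)
s=arm.observe();print(s["t"],rel(s)[:2],s["ft_force"],(s["ft_force"][:2]@EX))
E
python3 hook.py
```

```text
hook 1 686 rear x -61.478096309047665 y range [15.83411892 32.74567608]
hook -1 661 rear x -61.10200110288717 y range [-34.79593987 -18.32251458]
9.0 (array([-0.03951593,  0.00098517,  0.01986896]), np.float64(0.009959159278131647)) [-3.01143654  5.04636474  6.823665  ] -5.743310808272489
```

>>> move_arm([
  [0, -0.005, -0.001, 0, 0.005],
  [0, -0.005, -0.001, 0, 0.005],
  [0, -0.005, 0, 0, 0],
  [0, -0.005, 0, 0, 0],
  [0, -0.005, 0, 0, 0],
  [0, -0.005, 0, 0, 0],
  [0, -0.005, 0, 0, 0],
  [0, -0.005, 0, 0, 0],
])

```text
t: 10.0
position: [0.529, 0.0114, 0.0188]
tool_rot: [0.581, 0.814, 0.008, -0.008]
ft_force: [-0.8, 1.9, 1.1]
opening: 0.0004
```

```bash
python3 chk.py z8; python3 hook.py
```

```text
10.0 base [-3.9  1.5 18.8] yaw 0.0055 F base -2.07 -0.14 1.09 joints [ 0.13  0.65 -0.36  2.16  0.5   0.41 -0.29]
side finger low z 0.0663
wrist finger low z 0.066
 tab 750 [-55.8  -0.2  59. ]
hook 1 860 rear x -56.00940745020083 y range [15.48291739 32.76395534]
hook -1 917 rear x -56.627095498343486 y range [-34.70652885 -16.49655799]
10.15 (array([-0.00366562,  0.00136849,  0.01873614]), np.float64(0.004788735182715184)) [ 0.06184438  0.2941417  -0.20293423] -0.25905237434716594
```

View pics/z8.png

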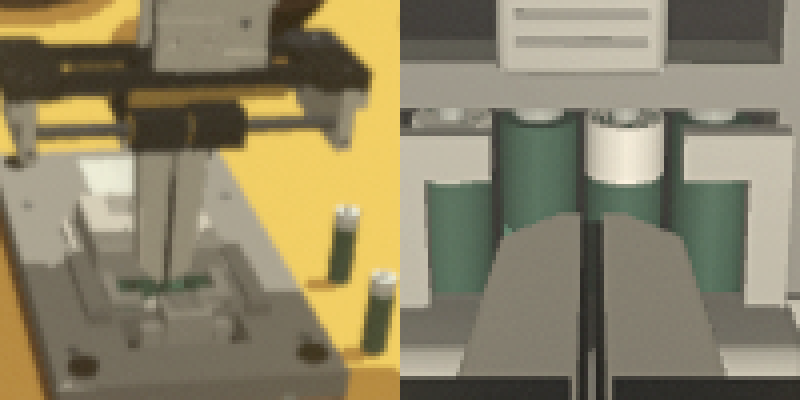

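The cover is sliding at about 2 N, the tab has sprung back up (59.0 mm raw), and the bay cells are showing. I'll continue in the same direction.

>>> move_arm([
  [0, -0.005, -0.001, 0, 0.003],
  [0, -0.005, -0.001, 0, 0.002],
  [0, -0.005, -0.0005, 0, 0],
  [0, -0.005, -0.0005, 0, 0],
  [0, -0.005, 0, 0, 0],
  [0, -0.005, 0, 0, 0],
  [0, -0.005, 0, 0, 0],
  [0, -0.005, 0, 0, 0],
])

```text
t: 11.15
position: [0.5394, -0.0296, 0.0179]
tool_rot: [0.583, 0.812, 0.008, -0.008]
ft_force: [-1.0, 1.0, 1.4]
opening: 0.0003
```

```bash
python3 chk.py z9
```

```text
11.15 base [38.3 -1.7 17.9] yaw 0.0005 F base -1.26 -0.64 1.36 joints [ 0.22  0.66 -0.37  2.13  0.5   0.43 -0.21]
side finger low z 0.0666
wrist finger low z 0.0661
 tab 920 [-55.5  -0.5  59. ]
```

View pics/z9.png

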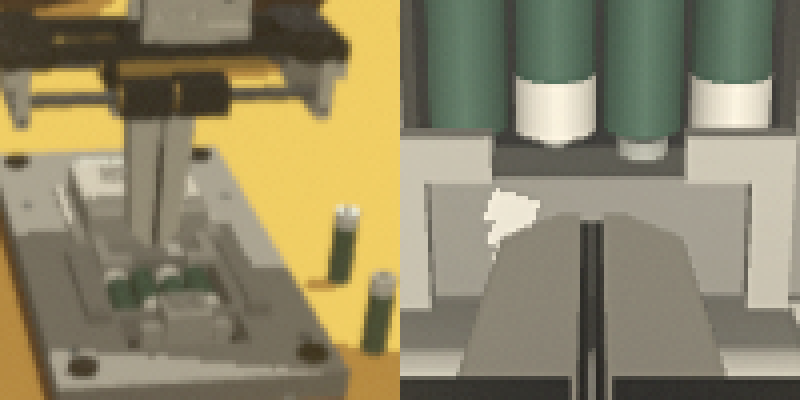

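>>> move_arm([
  [0, -0.005, 0, 0, 0],
  [0, -0.005, 0, 0, 0],
  [0, -0.005, 0, 0, 0],
  [0, -0.005, 0, 0, 0],
  [0, -0.004, 0, 0, 0],
  [0, -0.001, 0, 0, 0],
  [0, 0, 0, 0, 0],
  [0, 0, 0, 0, 0],
])

```text
t: 12.25
position: [0.5479, -0.0553, 0.0172]
tool_rot: [0.584, 0.812, 0.008, -0.008]
ft_force: [-0.0, 0.2, 0.4]
opening: 0.0002
```

```bash
python3 chk.py z10; python3 hook.py
```

```text
12.25 base [65.3 -1.8 17.2] yaw -0.0003 F base -0.2 0.04 0.37 joints [ 0.27  0.67 -0.38  2.11  0.5   0.45 -0.17]
side finger low z 0.0666
wrist finger low z 0.066
 tab 1063 [-55.2  -0.7  59. ]
hook 1 881 rear x -56.038201833277625 y range [15.19329272 29.97461486]
hook -1 817 rear x -56.30036684063102 y range [-34.70495724 -16.08670425]
12.4 (array([ 0.06535747, -0.00183364,  0.01723622]), np.float64(-0.0003242843913582743)) [0.47532044 0.50192302 0.79682218] -0.32409890241497175
```

View pics/z10.png

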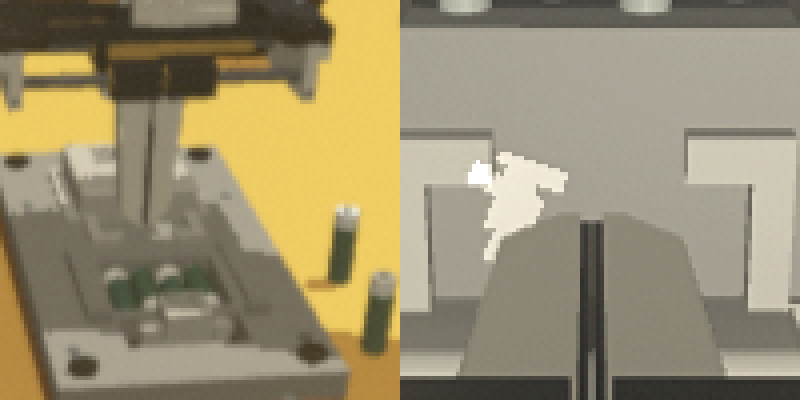

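The hooks lie well past the bay's edge. I'll back off and then go straight up.

>>> move_arm([
  [0, 0.005, 0, 0, 0],
  [0, 0.006, 0, 0, 0],
  [0, 0, 0, -0.01, 0],
  [0, 0, 0, -0.03, 0],
  [0, 0, 0, -0.05, 0],
  [0, 0, 0, -0.06, 0],
  [0, 0.03, 0, -0.05, 0],
  [0, 0.05, 0, -0.03, 0],
])

```text
t: 13.4
position: [0.5179, 0.0253, 0.2568]
tool_rot: [0.585, 0.811, 0.007, -0.01]
ft_force: [0.3, 1.6, -0.2]
opening: 0.0008
```

>>> move_arm([
  [0, 0.06, 0, 0, 0],
  [0, 0.06, 0, 0, 0],
  [0, 0.06, 0, 0, 0],
  [0, 0.06, 0, 0, 0],
  [0, 0.06, 0, 0, 0],
  [0, 0.05, 0, 0, 0],
  [0, 0, 0, 0, 0],
  [0, 0, 0, 0, 0],
])

```text
t: 14.4
position: [0.4021, 0.3696, 0.274]
tool_rot: [0.584, 0.812, 0.011, -0.006]
ft_force: [-0.2, -0.5, 0.6]
opening: 0.0004
```

```bash
python3 - <<'E'
from h import *
from plant import arm
s=arm.observe();print(s["t"],s["position"],s["ft_force"],abs(s["joint_vel"]).max())
ims=[]
for n in("top","side"):
    c=arm.get_calibration(n);m,T=c["mtx"],c["cam_to_world"];im,d=arm.grab_frame(n)
    P=cloud(d,m,T);L=np.stack([(P[...,:2]-O)@EX,(P[...,:2]-O)@EY,P[...,2]],-1)
    s=(L[...,0]>-.09)&(L[...,0]<.17)&(abs(L[...,1])<.06)
    q=L[s&(L[...,2]>.0575)&(L[...,2]<.068)&(L[...,0]>.02)]
    A=np.c_[q[:,:2],np.ones(len(q))];k=np.linalg.lstsq(A,q[:,2],rcond=None)[0]
    print(n,"cover top",len(q),cv2.minAreaRect(q[:,:2].astype(np.float32)),q.mean(0),"slopes",k[:2])
    t=s&(abs(L[...,1])<.011)&(abs(L[...,0]+.05)<.009);print(" tab z",np.median(L[t][:,2]))
    d0=np.load(f"{n}0.npy")
    crop=im[130:280,260:420] if n=="top" else im[130:250,250:430]
    cv2.imwrite(f"pics/fin_{n}.png",cv2.convertScaleAbs(cv2.resize(crop,None,fx=4,fy=4,interpolation=cv2.INTER_CUBIC),alpha=1.5))
    i0=cv2.imread(f"pics/{n}0.png")
    for nm,p in dict(pot=(.1,.1475,.06),cup=(0,.149,.03),a=(-.018,-.118,.045),b=(.061,-.125,.045)).items():
        u,v=proj(np.append(O+p[0]*EX+p[1]*EY,p[2]),m,T);u,v=int(u),int(v)
        t0=i0[v-12:v+12,u-12:u+12];r=cv2.matchTemplate(im[v-20:v+20,u-20:u+20],t0,cv2.TM_CCOEFF_NORMED);_,mx,_,l=cv2.minMaxLoc(r);print("  ",nm,"shift px",l[0]-8,l[1]-8,round(mx,2))
E
```

```text
14.4 [0.40213942 0.36955923 0.27402686] [-0.19521003 -0.50439827  0.55359854] 0.017650992804746374
top cover top 819 ((0.10835396498441696, -0.002882082015275955), (0.07205606997013092, 0.06978175044059753), 89.91519165039062) [ 0.10825364 -0.0030681   0.06127885] slopes [0.00118965 0.00214164]
 tab z 0.05782201628127803
   pot shift px 0 0 1.0
   cup shift px 0 0 1.0
   a shift px 0 0 1.0
   b shift px 0 0 1.0
side cover top 371 ((0.1093595027923584, -0.0008013248443603516), (0.0714346170425415, 0.07334105670452118), 89.7871322631836) [0.10652771 0.00050685 0.06033899] slopes [ 0.00888872 -0.00235502]
 tab z 0.056518761352013724
   pot shift px 0 0 1.0
   cup shift px 0 0 1.0
   a shift px 0 0 0.89
   b shift px 0 0 0.78
```

View pics/fin_top.png

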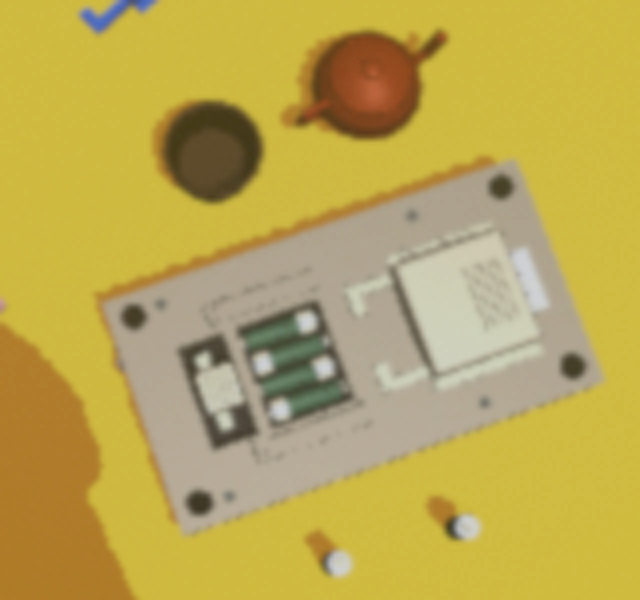

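View pics/fin_side.png

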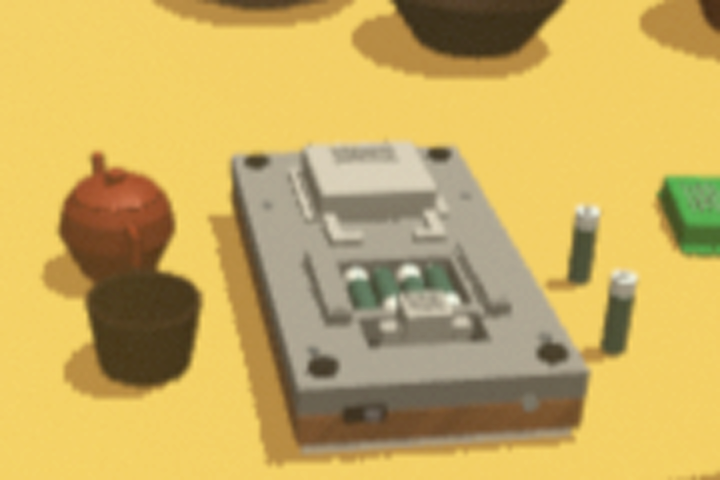

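The top view shows the bay fully open, with four cells at about (295,365). The cover lies flat beyond it at (465,300), with its hook ends at (360,305) and (385,375), clear of the edge. The tab is out, the bystanders haven't moved, and the arm is clear. The cover's body centre is at x ≈ 108 mm, so it travelled about 109 mm and the hook ends are at about 42 mm, past the 26 mm needed.

```bash
python3 -c "
from plant import arm
print(arm.close_job())"
```

```text
the job is handed in; nothing more can be done
None
```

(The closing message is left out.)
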